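Square a two-layer nameplate into a corner jig

ROBOT

A 6-joint arm with a two-finger parallel gripper is mounted at the origin on a cart in front of the work surface, level with it; the furniture and walls round the work are solid. World frame = base frame: x ahead of the robot, y to its left, z up, the work surface at z = 0. Lengths are in m, angles in rad, forces in N, time in s.
With the tool pointing down it reaches from about 0.35 to 0.975 m from the base axis. Payload 4.9 kg.
Tool frame: the origin (TCP) lies at the very end of the fingers, on their centre line; the grasp point (between the pads) lies 19 mm behind it; z points along the fingers, y is the line along which they close (so a half turn about z gives the same grasp; the last joint's range is limited). The gripper opens to 85 mm and grips with 20 to 120 N. Pads are 22 mm wide; open, the fingers measure 114 mm over their backs; the gripper's body (76 mm by 85 mm) begins 54 mm behind the grasp point. The pads swing forward as they close: fully open they stand 13 mm farther back than shut.
Start: joints at [-1.349, 0.053, 1.613, -0, 1.476, -0.119], TCP at [0.209, -0.589, 0.231] pointing down, gripper open.
Joint ranges: [-3.01, 3.01], [-1.01, 2.22], [0.06, 2.58], [-1.02, 4.17], [0.09, 2.62], [-3.14, 3.14]. Speed limits (rad/s): [2.57, 2.57, 3.14, 3.14, 3.14, 3.14].

INTERFACE

Orientations are given as a rotation vector (axis times angle).
In Python, from station import ctrl, imaging gives the robot as it stands.
- The arm moves only by the tool play_rows, never from a script. Its argument "series" is a list of rows, each a list of 3 entries, a list of its own where there are three numbers: the opening, from 0 (shut) to 1 (fully open), then the shift along the tool's x, y, z each as a share of 0.05 m, from -1 to 1, then the turn, a rotation vector about the tool's x, y, z each as a share of 8 degrees, from -1 to 1. In form: [[grip, [dx, dy, dz], [ax, ay, az]], ...]. A call has 1 to 8 rows; each row shifts and turns the commanded pose from where the row before left it, along the tool's axes as they then stand; what a row does not reach is not made up. A row lasts 1/8 s, in which the tool goes at most 62.5 mm and 10.7 degrees, less where a joint would pass 70% of its speed; a pose out of reach is approached as far as the arm can. A call with a number of a shift or a turn outside -1 to 1 is refused whole. A call with a gripper value outside its range is refused whole. The fingers move at their own pace and stop on an object; "force" is the grip in N (left out, the last holds). Time passes only in rows, so rows that do not move let the fingers close. It gives the time, the measured TCP pose, the force, the opening and the grip force at its end, in the units of the state.
- ctrl.get_obs(): the state, without advancing time (a new reading comes with each control period).
- imaging.get_image(name): name is "scene" or "top" or "wrist"; returns a dict with "color" (400x640x3 uint8, blue, green, red), "fx", "fy", "cx", "cy" (pixels), "D" ([k1, k2, p1, p2, k3] as OpenCV has them; the pictures are not rectified), "extrinsics" (4x4, takes a point from world to camera coordinates); the wrist camera has in their place "hand_eye" (4x4, takes a point from camera to tool coordinates, whose origin is the TCP and whose axes are the flange's). Camera axes: x right, y down, z forward; pixel columns grow to the right and rows downward; lengths in m; the calibration is good to about 2 mm. A picture is of the moment at which its call begins: read the wrist's pose just before it. There is no depth.
- ctrl.finish_job(): hands the job in; it is judged then, once.
The state is a dict: "t": time; "q": joint angles; "dq": joint speeds; "effort": joint torques, N m; "tool_pos": TCP position; "tool_rot": TCP orientation; "contact_force": force on the tool from outside, world axes, zero at the start; "wrist_torque": the same for the moment, N m; "opening": finger opening in m; "grip_force": force on a finger pad.
Only numpy, scipy, OpenCV 4.12 (cv2) and the standard library are available. Lean on these libraries where they do the work, as an engineer would, in place of code of your own. Each camera call takes 0.05 s, during which the arm holds its last target. There are 200 camera calls.

TASK

Lay up the two-layer nameplate in the corner jig, ready for drilling: first lay the larger aluminium plate flat on the jig's base, its long side along the left fence, push it gently home until it is flush against both fences, and let go. Then lay the smaller plate on top of it the same way round and push it home just as gently, so that both plates end up square in the corner, flush against both fences. Nudge them only until they touch, never forcing anything against the fences, and leave the round tub and the tin nearby where they are.

Things in the scene. Friction and masses are not known exactly. Their poses are not given: they have to be found in the camera images.
- jig: Fixed corner jig: dark steel base 150 (x) x 130 (y) x 6 mm, two bright steel fences 14 mm thick along its +x and +y edges, tops 36 mm above the desk (screw heads 1.5 mm more). -x and -y sides are open. Origin: centre of the underside, on the desk.
- fences: The two bright steel fences, one fixed part of the jig with the same origin and axes: far fence with inner face at x = +58 mm, left fence with inner face at y = +48 mm, both 98 to 106 mm long. They cannot move; more than 30 N against them counts as forced.
- jig_corner (a point): Point on the base's top (6 mm above the desk) where the planes of the fences' inner faces meet, at (58, 48, 6) mm in the jig's frame; same axes: +x points into the far fence (spans y = -107 to -9 mm from this point), +y into the left fence (spans x = -118 to -12 mm). The corner itself is an open gap.
- backing_plate: The larger aluminium plate, 100 (x) x 64 (y) x 10 mm, 180 g nominal (varies), four small dark dots near its corners, edges rounded 1 mm. Origin: centre of the underside; x along its long side. Flush in the jig its origin is at (-50, -32, 0) mm from jig_corner.
- face_plate: The smaller aluminium plate, 76 (x) x 48 (y) x 10 mm, 100 g nominal (varies), four tiny dark dots near its corners, edges rounded 1 mm. Origin: centre of the underside; x along its long side. Flush in the jig on the larger plate its origin is at (-38, -24, 10) mm from jig_corner.
- tub: Bystander: round cream tub, 71 mm across, 30 mm high; origin at the centre of its underside. Not to be moved more than 10 mm.
- screw_tin: Bystander: low round white tin, 66 mm across, 22 mm high; origin at the centre of its underside. Not to be moved more than 10 mm.

How it is judged:
On the way:
1. the larger plate lies on the jig's base, flush against both fences, let go and still (x of backing_plate in the frame of jig_corner between -0.0515 and -0.0485 m and y of backing_plate in the frame of jig_corner between -0.0335 and -0.0305 m and z of backing_plate in the frame of jig_corner between -0.002 and 0.002 m and angle between the x axis of backing_plate and the x axis of jig, either way round below 0.02 rad and contact force between the fingers and backing_plate below 0.1 N and linear speed of backing_plate below 0.01 m/s and horizontal distance between face_plate and backing_plate above 0.08 m), for 0.1 s.
At the end, for the whole second after the job is handed in: The larger plate lies on the jig's base and the smaller plate on top of it, each with its long side along the left fence, within 1.5 mm of flush against both fences and parallel to them within 0.02 rad, at rest and released (x of backing_plate in the frame of jig_corner between -0.0515 and -0.0485 m and y of backing_plate in the frame of jig_corner between -0.0335 and -0.0305 m and z of backing_plate in the frame of jig_corner between -0.002 and 0.002 m and angle between the x axis of each of backing_plate, face_plate and the x axis of jig, either way round below 0.02 rad and x of face_plate in the frame of jig_corner between -0.0395 and -0.0365 m and y of face_plate in the frame of jig_corner between -0.0255 and -0.0225 m and z of face_plate in the frame of jig_corner between 0.008 and 0.012 m and contact force between the fingers and backing_plate below 0.1 N and contact force between the fingers and face_plate below 0.1 N and linear speed of each of backing_plate, face_plate below 0.01 m/s); the robot touches nothing.
It fails at once if something is forced against the fences with more than 30 N (contact force between fences and anything else above 30 N).
It fails at once if the tub is moved by more than 10 mm (distance of tub from where it was at the start of the episode above 0.01 m).
It fails at once if the tin is moved by more than 10 mm (distance of screw_tin from where it was at the start of the episode above 0.01 m).
It also fails if it takes over 72 s, if anything falls off the work surface, if the arm or the gripper's body presses on something with over 40 N, if the wrist force passes 120 N, or if a joint passes its speed limit or range.

## Working session

There is one attempt and no reset: what is moved stays moved. The work goes in short steps, Python scripts to look and compute and a tool call to move; the robot and the scene stay as the last step left them, time stands still between calls to the robot, and variables do not carry over. Pictures are saved under pics/ and viewed, at most 10 in all, crops included, and the job is handed in when it is done.

Besides the shell and the picture viewer there is one more tool, called after ">>>" as name(argument=value, ...), one argument or row to a line, values as JSON. play_rows: Moves the arm, as the interface text tells. Shift numbers are shares of 0.05 m and turn numbers shares of 8 degrees, none past 1 either way. Its arguments: {"type":"object","properties":{"series":{"type":"array"},"force":{"type":"number"}},"required":["series"]}

```bash
mkdir -p pics; ls
cat > h.py <<'E'
import numpy as np, cv2
from scipy.spatial.transform import Rotation as R
from station import ctrl, imaging
def cam(name):
    o=ctrl.get_obs(); im=imaging.get_image(name)
    K=np.array([[im["fx"],0,im["cx"]],[0,im["fy"],im["cy"]],[0,0,1]]); D=np.array(im["D"],float)
    if "extrinsics" in im: T=np.linalg.inv(np.array(im["extrinsics"]))
    else:
        W=np.eye(4); W[:3,:3]=R.from_rotvec(o["tool_rot"]).as_matrix(); W[:3,3]=o["tool_pos"]
        T=W@np.array(im["hand_eye"])
    return np.array(im["color"]),K,D,T
def cast(px,z,K,D,T):
    p=cv2.undistortPoints(np.array(px,float).reshape(-1,1,2),K,D).reshape(-1,2)
    d=np.c_[p,np.ones(len(p))]@T[:3,:3].T
    s=(z-T[2,3])/d[:,2]
    return T[:3,3]+d*s[:,None]
E
python3 - <<'E'
from h import *
o=ctrl.get_obs(); print(o)
for n in("top","scene"):
    c,K,D,T=cam(n); cv2.imwrite(f"pics/{n}0.png",c); print(n,K[0,0],T.round(3).tolist())
    np.savez(f"{n}0.npz",c=c,K=K,D=D,T=T)
E
```

```text
pics
{'t': 0.0, 'q': array([-1.34900149e+00,  5.33980622e-02,  1.61430745e+00, -3.86013272e-05,
        1.47600811e+00, -1.19008344e-01]), 'dq': array([-0.00019149, -0.00095889, -0.00152976,  0.00011894, -0.00075786,
       -0.00036765]), 'effort': array([-9.83018595e-05, -3.93685305e+01, -3.70175064e+01, -2.67495977e-05,
        7.05239800e-03,  3.13711084e-06]), 'tool_pos': array([ 0.20874773, -0.58843769,  0.23002945]), 'tool_rot': array([-3.09400563e+00, -5.32392290e-01,  2.31268047e-04]), 'contact_force': array([-0.83747886, -0.0653071 ,  0.02011559]), 'wrist_torque': array([-0.04038108, -0.02011581,  0.00038614]), 'grip_force': 0.0, 'opening': 0.08518125142169178}
top 377.3190971509811 [[-0.003, -0.992, 0.123, 0.41], [-0.999, 0.007, 0.035, 0.021], [-0.036, -0.123, -0.992, 1.023], [0.0, 0.0, 0.0, 1.0]]
scene 502.60608781297583 [[-0.891, -0.157, 0.425, 0.068], [-0.453, 0.352, -0.819, 0.966], [-0.021, -0.923, -0.385, 0.497], [0.0, 0.0, 0.0, 1.0]]
```

View pics/top0.png

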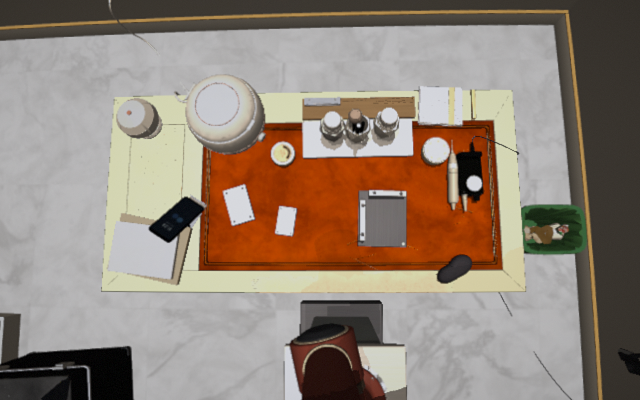

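View pics/scene0.png

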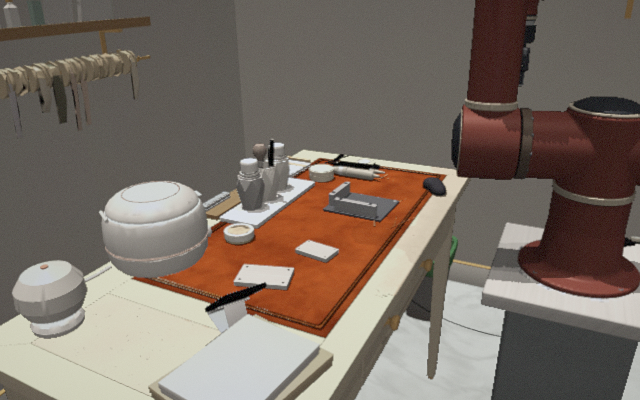

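The top view shows the large plate near (239,204), the small plate near (286,221), and the jig near (382,218) with its fences up and left. The tub is at (283,153) and the tin at (436,151). Next I measure these.

Run:
```python
from h import *
d=np.load("top0.npz"); c,K,D,T=[d[k] for k in("c","K","D","T")]
hsv=cv2.cvtColor(c,cv2.COLOR_BGR2HSV)
def rect(m,z,name):
    cs,_=cv2.findContours(m,cv2.RETR_EXTERNAL,cv2.CHAIN_APPROX_NONE); k=max(cs,key=cv2.contourArea)
    P=cast(k.reshape(-1,2),z,K,D,T)[:,:2]
    r=cv2.minAreaRect((P*1000).astype(np.float32)); print(name,np.round(r[0],1),np.round(r[1],1),round(r[2],1), (cv2.boxPoints(r)).round(0).tolist())
lt=((hsv[...,1]<110)).astype(np.uint8)*255
for n,(x0,x1,y0,y1),z in(("large",(210,262,175,232),.01),("small",(268,305,200,242),.01),("tub",(264,300,136,170),.03),("tin",(418,451,134,168),.022),("jig",(345,418,180,256),.006)):
    m=np.zeros_like(lt); m[y0:y1,x0:x1]=lt[y0:y1,x0:x1]; rect(m,z,n)
# fences only: bright
g=c.min(2); m=np.zeros_like(lt); m[180:256,345:418]=(g[180:256,345:418]>150)*255; rect(m,.036,"fences")
```

```text
large [522.  286.1] [102.4  66.8] 16.7 [[463.0, 303.0], [483.0, 239.0], [581.0, 269.0], [561.0, 333.0]]
small [477.8 155.6] [50.  77.8] 81.8 [[436.0, 136.0], [513.0, 125.0], [520.0, 175.0], [443.0, 186.0]]
tub [659.6 163.1] [66.8 62.7] 0.4 [[626.0, 194.0], [626.0, 132.0], [693.0, 132.0], [693.0, 195.0]]
tin [ 660.8 -251.5] [75.4 82.1] 87.3 [[618.0, -287.0], [700.0, -291.0], [704.0, -216.0], [622.0, -212.0]]
jig [ 484.2 -104.4] [129.7 151.3] 89.2 [[408.0, -168.0], [559.0, -170.0], [561.0, -41.0], [410.0, -39.0]]
fences [ 548.6 -107. ] [78.8 13.3] 89.5 [[542.0, -146.0], [555.0, -146.0], [556.0, -68.0], [542.0, -68.0]]
```

```bash
cat >> h.py <<'E'
def go(x,y,z,yaw=None):
    o=ctrl.get_obs(); Rm=R.from_rotvec(o["tool_rot"]).as_matrix()
    d=(np.array([x,y,z])-o["tool_pos"])@Rm/.05
    cur=np.degrees(np.arctan2(Rm[1,0],Rm[0,0])); tilt=np.degrees(np.arccos(-Rm[2,2]))
    print("t",round(o["t"],2),"pos",o["tool_pos"].round(4),"yaw",round(cur,2),"tilt",round(tilt,2),"F",o["contact_force"].round(1),"open",round(o["opening"],4))
    print("shift shares",d.round(3),"norm",round(np.linalg.norm(d),2),"turn z shares",None if yaw is None else round((cur-yaw)/8,3))
E
python3 -c "
from h import *
go(.46,-.13,.25,0)"
```

```text
t 0.1 pos [ 0.2088 -0.5885  0.2302] yaw 19.52 tilt 0.11 F [ 0.7  0.5 -0.9] open 0.0849
shift shares [ 7.8   -6.964 -0.381] norm 10.46 turn z shares 2.441
```

>>> play_rows(
  series=[
    [0.8,[0.87,-0.77,-0.04],[0,0,0]],
    [0.8,[0.87,-0.77,-0.04],[0,0,0]],
    [0.8,[0.87,-0.77,-0.04],[0,0,0]],
    [0.8,[0.87,-0.77,-0.04],[0,0,0]],
    [0.8,[0.87,-0.77,-0.04],[0,0,0]],
    [0.8,[0.87,-0.77,-0.04],[0,0,0]],
    [0.8,[0.87,-0.77,-0.04],[0,0,0]],
    [0.8,[0.87,-0.77,-0.04],[0,0,0]],
  ],
)

```text
t: 1.1
tool_pos: [0.4343, -0.1806, 0.247]
tool_rot: [-3.096, -0.532, -0.0]
contact_force: [1.9, -0.9, -0.5]
opening: 0.0684
grip_force: 0.0
```

```bash
python3 -c "
from h import *
go(.46,-.13,.28,0)"
```

```text
t 1.1 pos [ 0.4343 -0.1806  0.247 ] yaw 19.51 tilt 0.0 F [ 1.9 -0.9 -0.5] open 0.0684
shift shares [ 0.822 -0.781 -0.659] norm 1.31 turn z shares 2.439
```

>>> play_rows(
  series=[
    [0.8,[0.8,-0.78,-0.5],[0,0,0]],
    [0.8,[0,0,0],[0,0,1]],
    [0.8,[0,0,0],[0,0,1]],
    [0.8,[0,0,0],[0,0,0.5]],
    [0.8,[0,0,0],[0,0,0]],
  ],
)

```text
t: 1.72
tool_pos: [0.4584, -0.1321, 0.2718]
tool_rot: [-3.141, 0.011, 0.001]
contact_force: [-0.4, 0.1, 0.1]
opening: 0.0683
grip_force: 0.0
```

Run:
```python
from h import *
go(.5,.2,.28,16.9)
c,K,D,T=cam("wrist"); cv2.imwrite("pics/w1.png",c); np.savez("w1.npz",c=c,K=K,D=D,T=T); print(T.round(3),K)
```

```text
t 1.73 pos [ 0.4584 -0.1321  0.2718] yaw -0.42 tilt 0.05 F [-0.4  0.1  0.1] open 0.0683
shift shares [ 0.784 -6.649 -0.162] norm 6.7 turn z shares -2.165
[[-0.008 -0.945 -0.326  0.542]
 [-1.     0.007  0.003 -0.132]
 [-0.     0.326 -0.945  0.414]
 [ 0.     0.     0.     1.   ]] [[318.30452649   0.         316.10885775]
 [  0.         318.30452649 193.91744059]
 [  0.           0.           1.        ]]
```

View pics/w1.png

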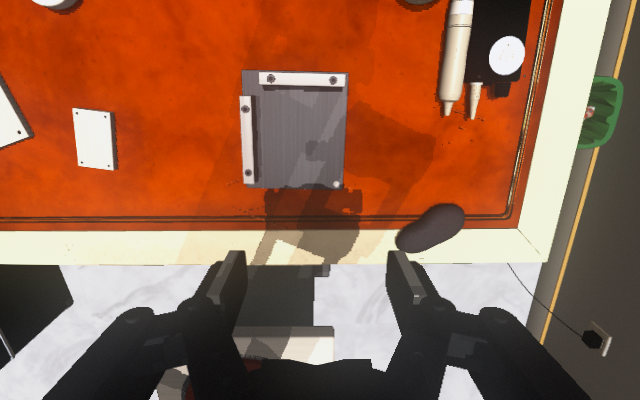

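The jig is at (243–347, 70–188): far fence at the top (rows 72–86), left fence on the left (cols 240–254). The small plate is at (95,138). Now I fit the fence inner edges.

Run:
```python
from h import *
d=np.load("w1.npz"); c,K,D,T=[d[k] for k in("c","K","D","T")]
g=cv2.GaussianBlur(c,(3,3),0).min(2).astype(float); h=cv2.cvtColor(c,cv2.COLOR_BGR2HSV)
def sub(a,b,p): # subpixel of steepest change
    dd=np.abs(np.diff(p)); i=int(dd.argmax()); w=dd[max(0,i-2):i+3]; return a+max(0,i-2)+(w*np.arange(len(w))).sum()/w.sum()+.5
def fit(px,z,n,along):
    P=cast(px,z,K,D,T)[:,:2]*1000; a,b=(P[:,1],P[:,0]) if along=='y' else (P[:,0],P[:,1])
    for _ in range(3):
        q=np.polyfit(a,b,1); r=b-np.polyval(q,a); k=np.abs(r)<1.5*max(r.std(),.3); a,b=a[k],b[k]
    print(n,"slope deg",np.degrees(np.arctan(q[0])).round(2),"at mid",a.mean().round(1),"->",b.mean().round(2),"rms",r.std().round(2),len(a))
fit([(x,sub(80,96,g[80:96,x])) for x in range(266,342)],.036,"far inner","y")
fit([(sub(248,262,g[y,248:262]),y) for y in range(104,178)],.036,"left inner","x")
s=h[...,1].astype(float)
fit([(sub(338,356,s[y,338:356]),y) for y in range(95,175)],.006,"base -y edge","x")
fit([(x,sub(178,198,s[178:198,x])) for x in range(250,262)],.006,"base -x edge","y")
# small plate from here
m=((h[...,1]<110)*255).astype(np.uint8); M=np.zeros_like(m); M[95:180,60:130]=m[95:180,60:130]
k=max(cv2.findContours(M,0,1)[0],key=cv2.contourArea); r=cv2.minAreaRect((cast(k.reshape(-1,2),.01,K,D,T)[:,:2]*1000).astype(np.float32)); print(r)
```

```text
far inner slope deg 1.96 at mid -118.1 -> 542.14 rms 0.11 76
left inner slope deg -1.84 at mid 479.3 -> -55.46 rms 0.15 74
base -y edge slope deg -1.96 at mid 480.9 -> -168.63 rms 0.1 80
base -x edge slope deg 1.22 at mid -49.5 -> 411.53 rms 0.1 12
((479.4103698730469, 153.3166961669922), (52.3414421081543, 76.78180694580078), 82.13029479980469)
```

```bash
python3 -c "
from h import *
go(.521,.285,.12,16.9)"
```

```text
t 1.77 pos [ 0.4584 -0.1322  0.2719] yaw -0.4 tilt 0.04 F [0.8 0.1 0.3] open 0.0681
shift shares [ 1.195 -8.352  3.04 ] norm 8.97 turn z shares -2.163
```

>>> play_rows(
  series=[
    [0.9,[0.15,-1,0.38],[0,0,0]],
    [0.9,[0.15,-1,0.38],[0,0,0]],
    [0.9,[0.15,-1,0.38],[0,0,0]],
    [0.9,[0.15,-1,0.38],[0,0,0]],
    [0.9,[0.15,-1,0.38],[0,0,0]],
    [0.9,[0.15,-1,0.38],[0,0,0]],
    [0.9,[0.15,-1,0.38],[0,0,0]],
    [0.9,[0.15,-1,0.38],[0,0,0]],
  ],
)

```text
t: 2.78
tool_pos: [0.522, 0.2688, 0.1196]
tool_rot: [3.141, -0.011, 0.0]
contact_force: [0.3, -0.1, 1.2]
opening: 0.0768
grip_force: 0.0
```

>>> play_rows(
  series=[
    [0.9,[0,-0.35,0],[0,0,0]],
    [0.9,[0,0,0],[0,0,-1]],
    [0.9,[0,0,0],[0,0,-1]],
    [0.9,[0,0,0],[0,0,-0.16]],
    [0.9,[0,0,0],[0,0,0]],
  ],
)

```text
t: 3.4
tool_pos: [0.5223, 0.2843, 0.1208]
tool_rot: [3.108, 0.456, 0.001]
contact_force: [0.3, -0.5, 0.9]
opening: 0.0766
grip_force: 0.0
```

Run:
```python
from h import *
c,K,D,T=cam("wrist"); cv2.imwrite("pics/w2.png",c); np.savez("w2.npz",c=c,K=K,D=D,T=T)
h=cv2.cvtColor(c,cv2.COLOR_BGR2HSV); m=((h[...,1]<110)&(h[...,2]>120)).astype(np.uint8)*255
for k in cv2.findContours(m,0,1)[0]:
    if cv2.contourArea(k)>800:
        r=cv2.minAreaRect((cast(k.reshape(-1,2),.01,K,D,T)[:,:2]*1000).astype(np.float32)); print(np.round(r[0],1),np.round(r[1],1),round(r[2],1),cv2.boundingRect(k))
go(.521,.285,.03,16.9)
```

```text
[329.2 270.2] [125.7  52.4] 89.8 (220, 330, 122, 45)
[319.5 506.6] [ 95.9 302. ] 62.2 (0, 228, 145, 172)
[491.1 154.8] [48.1 52.3] 81.6 (417, 227, 63, 65)
[414.1 402.3] [ 39.8 147.8] 78.2 (117, 193, 66, 128)
[469.4 527.8] [41.  21.6] 78.5 (0, 147, 48, 37)
[524.3 287.1] [99.9 64. ] 16.7 (274, 127, 81, 115)
[665.9 159.4] [67.1 66.9] 30.4 (487, 12, 89, 96)
[679.1  97.9] [92.  47.8] 33.9 (579, 0, 61, 121)
[554.9 466.3] [120.6 185.5] 15.3 (0, 0, 217, 166)
t 3.45 pos [0.5222 0.2843 0.1206] yaw 16.7 tilt 0.02 F [ 0.1 -0.1  0.7] open 0.0767
shift shares [-0.02  -0.021  1.813] norm 1.81 turn z shares -0.025
```

View pics/w2.png

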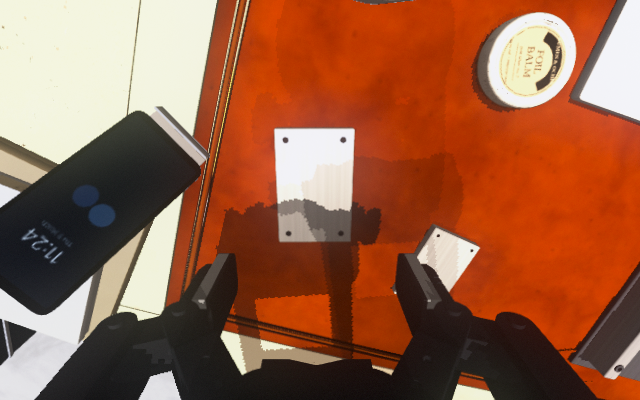

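The wrist view shows the large plate at (275–355, 128–242), measured at (524,287) with yaw 16.7°. It sits centred between the fingers, so I descend.

>>> play_rows(
  series=[
    [0.9,[0.06,-0.04,0.9],[0,0,0]],
    [0.9,[0,0,0.9],[0,0,0]],
    [0.9,[0,0,0.2],[0,0,0]],
    [0.9,[0,0,0.1],[0,0,0]],
    [0.9,[0,0,0.06],[0,0,0]],
    [0.9,[0,0,0],[0,0,0]],
  ],
)

```text
t: 4.2
tool_pos: [0.5254, 0.2879, 0.0138]
tool_rot: [-3.107, -0.459, -0.004]
contact_force: [0.8, 0.4, -0.7]
opening: 0.0765
grip_force: 0.0
```

>>> play_rows(
  series=[
    [0.9,[0,0,0.06],[0,0,0]],
    [0.9,[0,0,0.06],[0,0,0]],
    [0.9,[0,0,0.04],[0,0,0]],
    [0.9,[0,0,0],[0,0,0]],
  ],
)

```text
t: 4.7
tool_pos: [0.5241, 0.2874, 0.0039]
tool_rot: [3.108, 0.459, -0.001]
contact_force: [0.4, 0.2, -0.4]
opening: 0.077
grip_force: 0.0
```

Run:
```python
from h import *
c,K,D,T=cam("wrist"); cv2.imwrite("pics/w3.png",c)
go(.524,.287,.003,16.7)
```

```text
t 4.75 pos [0.5242 0.2874 0.0041] yaw 16.81 tilt 0.03 F [0.2 0.1 0.5] open 0.0767
shift shares [-0.006  0.007  0.022] norm 0.02 turn z shares 0.013
```

View pics/w3.png

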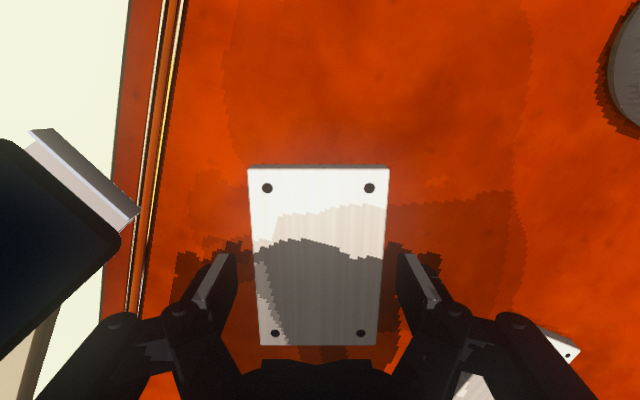

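>>> play_rows(
  series=[
    [0.81,[0,0,0],[0,0,0]],
    [0.81,[0,0,0],[0,0,0]],
    [0.81,[0,0,0.04],[0,0,0]],
    [0.81,[0,0,0.02],[0,0,0]],
    [0.81,[0,0,0],[0,0,0]],
  ],
)

```text
t: 5.38
tool_pos: [0.5242, 0.2874, 0.0011]
tool_rot: [3.108, 0.459, -0.001]
contact_force: [-0.4, 0.3, 0.7]
opening: 0.0693
grip_force: 0.0
```

>>> play_rows(
  series=[
    [0.81,[0,0,0.04],[0,0,0]],
    [0.81,[0,0,0.04],[0,0,0]],
    [0.81,[0,0,0],[0,0,0]],
  ],
)

```text
t: 5.75
tool_pos: [0.5241, 0.2874, -0.0031]
tool_rot: [3.108, 0.459, -0.001]
contact_force: [-0.1, 0.5, -0.5]
opening: 0.0696
grip_force: 0.0
```

>>> play_rows(
  series=[
    [0.81,[0,0,0.04],[0,0,0]],
    [0.6,[0,0,0],[0,0,0]],
    [0.6,[0,0,0],[0,0,0]],
    [0.6,[0,0,0],[0,0,0]],
    [0.6,[0,0,0],[0,0,0]],
  ],
  force=40,
)

```text
t: 6.38
tool_pos: [0.5246, 0.2876, -0.0045]
tool_rot: [-3.108, -0.459, -0.001]
contact_force: [0.6, 1.0, 0.4]
opening: 0.0629
grip_force: 45.3
```

>>> play_rows(
  series=[
    [0.6,[0,0,-0.3],[0,0,0]],
    [0.6,[0,0,-0.8],[0,0,0]],
    [0.6,[0,0,-1],[0,0,0]],
    [0.6,[0,0,0],[0,0,1]],
    [0.6,[0,0,0],[0,0,1]],
    [0.6,[0,0,0],[0,0,0.33]],
    [0.6,[0,0,0],[0,0,0]],
  ],
)

```text
t: 7.25
tool_pos: [0.5241, 0.2874, 0.1007]
tool_rot: [3.141, -0.049, -0.0]
contact_force: [0.2, 0.2, -1.5]
opening: 0.0627
grip_force: 45.0
```

```bash
python3 -c "
from h import *
go(.486,-.118,.1,-1.9)"
```

```text
t 7.25 pos [0.5241 0.2874 0.1007] yaw -1.79 tilt 0.01 F [ 0.2  0.2 -1.5] open 0.0627
shift shares [-0.507  8.128  0.014] norm 8.14 turn z shares 0.013
```

>>> play_rows(
  series=[
    [0.6,[-0.06,0.8,0],[0,0,0]],
    [0.6,[-0.06,1,0],[0,0,0]],
    [0.6,[-0.06,1.0,0],[0,0,0]],
    [0.6,[-0.06,1.0,0],[0,0,0]],
    [0.6,[-0.06,1.0,0],[0,0,0]],
    [0.6,[-0.06,1.0,0],[0,0,0]],
    [0.6,[-0.06,1.0,0],[0,0,0]],
    [0.6,[-0.06,0.8,0],[0,0,0]],
  ],
)

```text
t: 8.25
tool_pos: [0.4878, -0.0934, 0.1008]
tool_rot: [3.141, -0.05, 0.001]
contact_force: [0.1, -0.1, -1.7]
opening: 0.0626
grip_force: 45.1
```

>>> play_rows(
  series=[
    [0.6,[-0.02,0.5,0.4],[0,0,0]],
    [0.6,[0,0,0.5],[0,0,0]],
    [0.6,[0,0,0],[0,0,0]],
  ],
)

```text
t: 8.62
tool_pos: [0.4843, -0.1161, 0.0533]
tool_rot: [-3.139, 0.05, 0.008]
contact_force: [-0.0, -0.6, -2.2]
opening: 0.0625
grip_force: 45.0
```

Run:
```python
from h import *
c,K,D,T=cam("wrist"); cv2.imwrite("pics/w4.png",c)
go(.486,-.118,.0015,-1.9)
```

```text
t 8.68 pos [ 0.4856 -0.1162  0.0548] yaw -1.81 tilt 0.13 F [ 0.9 -0.5  0.4] open 0.0624
shift shares [0.012 0.036 1.065] norm 1.07 turn z shares 0.011
```

View pics/w4.png

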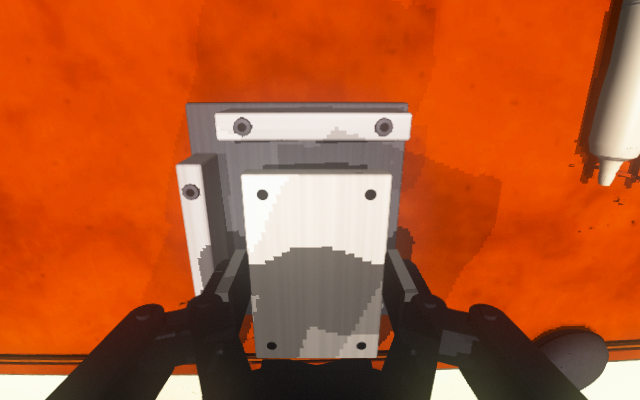

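The plate is held square over the jig at (243–392, 172–358). The left finger looks near the left fence (178–215), so I shift 6 mm away from it and lower.

>>> play_rows(
  series=[
    [0.6,[0,0.16,0],[0,0,0]],
    [0.6,[0,0,0.4],[0,0,0]],
    [0.6,[0,0,0.4],[0,0,0]],
    [0.6,[0,0,0.14],[0,0,0]],
    [0.6,[0,0,0.04],[0,0,0]],
    [0.6,[0,0,0],[0,0,0]],
  ],
)

```text
t: 9.43
tool_pos: [0.4869, -0.1248, 0.0072]
tool_rot: [3.141, -0.05, 0.002]
contact_force: [-0.3, 1.3, -1.5]
opening: 0.0626
grip_force: 45.1
```

>>> play_rows(
  series=[
    [0.6,[0,0,0.05],[0,0,0]],
    [0.6,[0,0,0.04],[0,0,0]],
    [0.6,[0,0,0.02],[0,0,0]],
    [0.6,[0,0,0],[0,0,0]],
  ],
)

```text
t: 9.93
tool_pos: [0.4862, -0.1246, 0.0014]
tool_rot: [-3.141, 0.05, 0.001]
contact_force: [-3.7, 0.9, 5.4]
opening: 0.0628
grip_force: 45.8
```

>>> play_rows(
  series=[
    [0.83,[0,0,0],[0,0,0]],
    [0.83,[0,0,0],[0,0,0]],
    [0.83,[0,0,-0.3],[0,0,0]],
    [0.5,[0,0,-0.9],[0,0,0]],
    [0,[0,0.5,-0.4],[0,0,0]],
    [0,[0,0.7,0],[0,0,0]],
    [0,[0,0,0],[0,0,0]],
    [0,[0,0,0],[0,0,0]],
  ],
)

```text
t: 10.92
tool_pos: [0.4842, -0.1842, 0.0811]
tool_rot: [-3.141, 0.051, -0.0]
contact_force: [0.2, 0.2, -0.9]
opening: -0.0
grip_force: 0.0
```

```bash
cat >> h.py <<'E'
C=np.array([.5441,-.0576]); A=np.radians(-1.9); EX=np.array([np.cos(A),np.sin(A)]); EY=np.array([-np.sin(A),np.cos(A)])
def goj(x,y,z,yaw=-1.9):
    "target in jig_corner mm, z world mm"
    p=C+EX*x/1000+EY*y/1000; print("target",p.round(4)); go(p[0],p[1],z/1000,yaw)
    d=ctrl.get_obs()["tool_pos"][:2]-C; print("now jig mm",(d@EX*1000).round(1),(d@EY*1000).round(1))
E
python3 - <<'E'
from h import *
c,K,D,T=cam("wrist"); cv2.imwrite("pics/w5.png",c); np.savez("w5.npz",c=c,K=K,D=D,T=T)
goj(-55.6,-125,60)
c,K,D,T=cam("top"); cv2.imwrite("pics/t5.png",c)
E
```

```text
target [ 0.4844 -0.1807]
t 10.97 pos [ 0.484  -0.1839  0.0808] yaw -1.82 tilt 0.03 F [-0.1 -0.2  0.4] open -0.0001
shift shares [ 0.005 -0.064  0.416] norm 0.42 turn z shares 0.01
now jig mm -55.8 -128.2
```

View pics/w5.png

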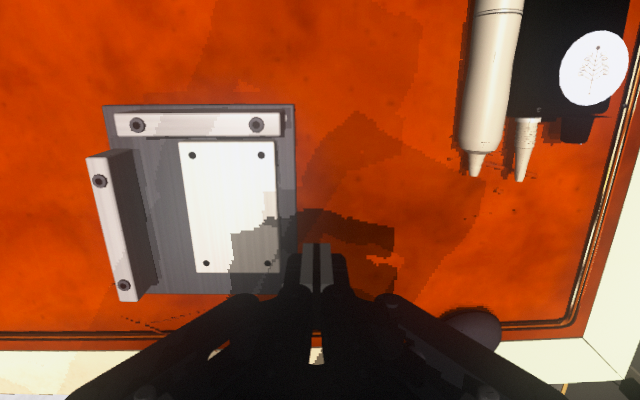

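The plate lies on the base at (180–280, 140–272), nearly square, with gaps to both fences. I lower the shut fingers on its −y side and push.

>>> play_rows(
  series=[
    [0,[0,0,0.7],[0,0,0]],
    [0,[0,0,0.5],[0,0,0]],
    [0,[0,0,0.22],[0,0,0]],
    [0,[0,0,0],[0,0,0]],
    [0,[0,-0.1,0],[0,0,0]],
    [0,[0,-0.1,0],[0,0,0]],
    [0,[0,-0.08,0],[0,0,0]],
    [0,[0,-0.08,0],[0,0,0]],
  ],
)

```text
t: 12.02
tool_pos: [0.485, -0.1663, 0.0102]
tool_rot: [3.141, -0.05, 0.001]
contact_force: [-0.6, 0.5, 0.2]
opening: 0.0001
grip_force: 0.0
```

>>> play_rows(
  series=[
    [0,[0,-0.08,0],[0,0,0]],
    [0,[0,-0.08,0],[0,0,0]],
    [0,[0,-0.08,0],[0,0,0]],
    [0,[0,-0.08,0],[0,0,0]],
  ],
)

```text
t: 12.52
tool_pos: [0.4855, -0.1504, 0.0099]
tool_rot: [3.141, -0.05, 0.0]
contact_force: [-1.6, -1.9, 0.8]
opening: -0.0003
grip_force: 0.7
```

```bash
cat >> h.py <<'E'
def plate(z,L,W,box=None):
    c,K,D,T=cam("wrist"); h=cv2.cvtColor(c,cv2.COLOR_BGR2HSV)
    return c,K,D,T,h
E
python3 - <<'E'
from h import *
goj(-55.6,-80,9)
c,K,D,T=cam("wrist"); cv2.imwrite("pics/w6.png",c); np.savez("w6.npz",c=c,K=K,D=D,T=T)
E
```

```text
target [ 0.4859 -0.1357]
t 12.53 pos [ 0.4855 -0.1504  0.0099] yaw -1.84 tilt 0.02 F [-1.6 -1.9  0.8] open -0.0003
shift shares [-0.001 -0.295  0.019] norm 0.3 turn z shares 0.008
now jig mm -55.5 -94.7
```

View pics/w6.png

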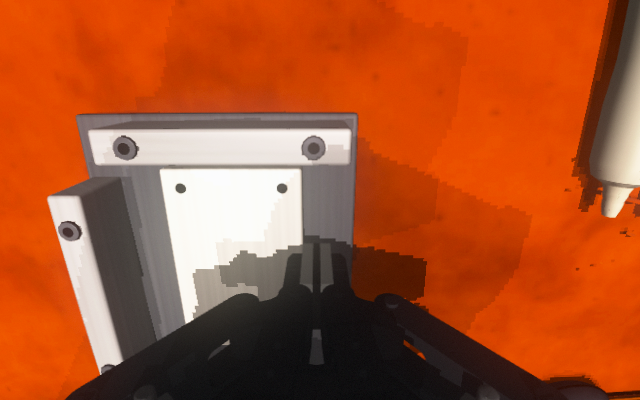

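The fingers are pushing the plate (162–302, top edge at row 168), and a gap to the left fence is still visible. I'll measure the gap numerically.

```bash
cat >> h.py <<'E'
def edge(f,z,rows=None,cols=None,lo=0,hi=0,ch='v',pol=0):
    """fit edge in jig mm; rows: vertical edge within cols lo..hi ; cols: horizontal edge within rows lo..hi. pol=+1 dark->bright"""
    d=np.load(f); c,K,D,T=[d[k] for k in("c","K","D","T")]
    g=cv2.GaussianBlur(c,(3,3),0).min(2).astype(float); px=[]
    for i in (rows or cols):
        p=g[i,lo:hi] if rows else g[lo:hi,i]; dd=np.diff(p)*pol if pol else np.abs(np.diff(p))
        k=int(dd.argmax()); s=slice(max(0,k-2),k+3); w=np.clip(dd[s],0,None); u=lo+max(0,k-2)+(w*np.arange(len(w))).sum()/w.sum()+.5
        px.append((u,i) if rows else (i,u))
    P=(cast(px,z,K,D,T)[:,:2]-C)*1000; P=np.c_[P@EX,P@EY]
    a,b=(P[:,0],P[:,1]) if rows else (P[:,1],P[:,0])
    for _ in range(3):
        q=np.polyfit(a,b,1); r=b-np.polyval(q,a); m=np.abs(r)<1.5*max(r.std(),.2); a,b=a[m],b[m]
    print(f"{'y' if rows else 'x'}={b.mean():.2f} at {a.mean():.0f}, slope {np.degrees(np.arctan(q[0])):.2f} deg rms {r.std():.2f} n{len(a)} px~{np.mean(px,0).round(0)}")
E
python3 - <<'E'
from h import *
f="w6.npz"
edge(f,.016,rows=range(180,235),lo=150,hi=185,pol=1)
edge(f,.016,rows=range(180,225),lo=290,hi=315,pol=-1)
edge(f,.016,cols=range(170,295),lo=164,hi=182,pol=1)
edge(f,.036,cols=range(110,340),lo=155,hi=170,pol=-1)
edge(f,.036,rows=range(210,330),lo=70,hi=115,pol=-1)
E
```

```text
y=-24.28 at -25, slope 0.10 deg rms 0.02 n55 px~[165. 207.]
y=-87.29 at -23, slope 0.00 deg rms 0.02 n45 px~[301. 202.]
x=-6.72 at -57, slope 0.02 deg rms 0.02 n125 px~[232. 169.]
x=0.22 at -60, slope -0.02 deg rms 0.07 n230 px~[224. 164.]
y=-0.49 at -47, slope -0.09 deg rms 0.07 n118 px~[ 98. 270.]
```

>>> play_rows(
  series=[
    [0,[0,-0.07,0],[0,0,0]],
    [0,[0,-0.07,0],[0,0,0]],
    [0,[0,-0.07,0],[0,0,0]],
    [0,[0,-0.07,0],[0,0,0]],
    [0,[0,-0.06,0],[0,0,0]],
    [0,[0,-0.04,0],[0,0,0]],
    [0,[0,-0.02,0],[0,0,0]],
    [0,[0,0,0],[0,0,0]],
  ],
)

```text
t: 13.58
tool_pos: [0.4859, -0.1304, 0.0097]
tool_rot: [-3.141, 0.05, 0.0]
contact_force: [-0.8, -0.6, 0.4]
opening: 0.0003
grip_force: 0.3
```

```bash
python3 -c "
from h import *
goj(-55.6,-71.4,9)"
```

```text
target [ 0.4862 -0.1271]
t 13.57 pos [ 0.4859 -0.1304  0.0097] yaw -1.84 tilt 0.02 F [-0.8 -0.6  0.4] open 0.0003
shift shares [ 0.003 -0.065  0.015] norm 0.07 turn z shares 0.008
now jig mm -55.7 -74.7
```

3.3 mm remain. I continue in 0.5–1 mm steps and watch the force.

>>> play_rows(
  series=[
    [0,[0,-0.02,0],[0,0,0]],
    [0,[0,-0.02,0],[0,0,0]],
    [0,[0,-0.01,0],[0,0,0]],
    [0,[0,0,0],[0,0,0]],
  ],
)

```text
t: 14.08
tool_pos: [0.4859, -0.1279, 0.0097]
tool_rot: [-3.141, 0.05, 0.0]
contact_force: [0.0, -1.6, 0.9]
opening: 0.0
grip_force: 0.4
```

>>> play_rows(
  series=[
    [0,[0,-0.01,0],[0,0,0]],
    [0,[0,-0.005,0],[0,0,0]],
    [0,[0,0,0],[0,0,0]],
  ],
)

```text
t: 14.45
tool_pos: [0.486, -0.1272, 0.0097]
tool_rot: [-3.141, 0.05, 0.0]
contact_force: [-0.2, -1.6, 0.7]
opening: -0.0003
grip_force: 0.4
```

>>> play_rows(
  series=[
    [0,[0,-0.01,0],[0,0,0]],
    [0,[0,0,0],[0,0,0]],
  ],
)

```text
t: 14.7
tool_pos: [0.486, -0.1269, 0.0098]
tool_rot: [3.141, -0.05, -0.0]
contact_force: [0.1, -2.4, -1.0]
opening: -0.0001
grip_force: 1.0
```

Run:
```python
from h import *
goj(-55.6,-71.4,9)
c,K,D,T=cam("wrist"); cv2.imwrite("pics/w7.png",c); np.savez("w7.npz",c=c,K=K,D=D,T=T)
g=c.min(2); print(g[210,60:340:4])
```

```text
target [ 0.4862 -0.1271]
t 14.7 pos [ 0.486  -0.1269  0.0098] yaw -1.83 tilt 0.02 F [ 0.1 -2.4 -1. ] open -0.0001
shift shares [0.004 0.004 0.015] norm 0.02 turn z shares 0.009
now jig mm -55.8 -71.2
[  0   0   0   0   0   0   0   0   0   0   4   0 203 210 208 215 218 218
 214 195  96  74  73  73  80  80  83 227 246 246 245 247 248 248 247 249
 248 250 249 250 248 251 251 250 249 250 251 251 250 249 250 250 251 249
 233 233 234 232 233 235 217 111 113 113 109 110 107 108 102 106]
```

Run:
```python
from h import *
f="w7.npz"
edge(f,.016,rows=range(190,225),lo=290,hi=315,pol=-1)
edge(f,.016,rows=range(190,225),lo=155,hi=185,pol=1)
edge(f,.036,rows=range(210,290),lo=125,hi=160,pol=-1)
```

```text
y=-63.80 at -25, slope 0.03 deg rms 0.02 n35 px~[301. 207.]
y=-0.82 at -25, slope -0.05 deg rms 0.02 n35 px~[165. 207.]
y=-0.33 at -37, slope -0.02 deg rms 0.05 n80 px~[147. 250.]
```

>>> play_rows(
  series=[
    [0,[0,-0.01,0],[0,0,0]],
    [0,[0,0,0],[0,0,0]],
  ],
)

```text
t: 15.0
tool_pos: [0.486, -0.1268, 0.0098]
tool_rot: [3.14, -0.05, -0.0]
contact_force: [-1.7, -5.1, -1.3]
opening: -0.0001
grip_force: 2.6
```

>>> play_rows(
  series=[
    [0,[0,0.3,0],[0,0,0]],
    [0,[0,0,-0.5],[0,0,0]],
    [0,[-0.2,0,-0.6],[0,0,0]],
    [0,[-0.8,-0.5,0],[0,0,0]],
    [0,[-0.6,-0.6,0],[0,0,0]],
    [0,[0,0,0],[0,0,0]],
  ],
)

```text
t: 15.75
tool_pos: [0.4056, -0.0823, 0.0639]
tool_rot: [-3.14, 0.049, 0.001]
contact_force: [0.4, -1.1, 0.6]
opening: -0.0001
grip_force: 0.0
```

Run:
```python
from h import *
goj(-135,-32,10)
c,K,D,T=cam("wrist"); cv2.imwrite("pics/w8.png",c); np.savez("w8.npz",c=c,K=K,D=D,T=T)
```

```text
target [ 0.4081 -0.0851]
t 15.75 pos [ 0.4056 -0.0823  0.0639] yaw -1.77 tilt 0.11 F [ 0.4 -1.1  0.6] open -0.0001
shift shares [0.054 0.057 1.078] norm 1.08 turn z shares 0.016
now jig mm -137.6 -29.3
```

View pics/w8.png

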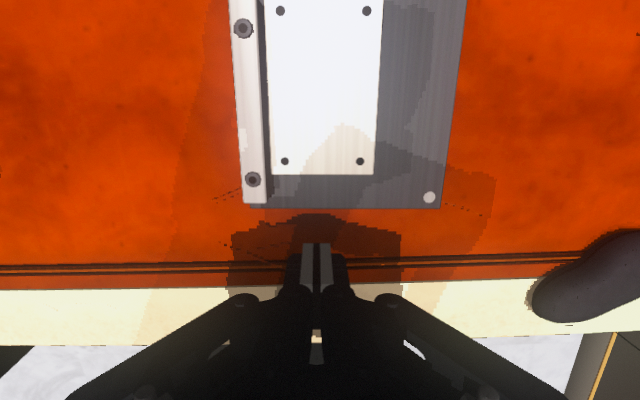

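The plate lies along the left fence at (265–380, 0–175), with its −x edge at row 175 and the fingers clear below it.

Run:
```python
from h import *
f="w8.npz"
edge(f,.016,rows=range(30,165),lo=360,hi=390,pol=-1)
edge(f,.016,cols=range(285,365),lo=165,hi=185,pol=-1)
```

```text
y=-63.84 at -61, slope -0.08 deg rms 0.07 n135 px~[377.  97.]
x=-106.19 at -34, slope 0.05 deg rms 0.05 n80 px~[324. 174.]
```

>>> play_rows(
  series=[
    [0,[0.05,0.06,0.5],[0,0,0]],
    [0,[0,0,0.4],[0,0,0]],
    [0,[0,0,0.18],[0,0,0]],
    [0,[0.12,0,0],[0,0,0]],
    [0,[0.1,0,0],[0,0,0]],
    [0,[0.08,0,0],[0,0,0]],
    [0,[0,0,0],[0,0,0]],
  ],
)

```text
t: 16.68
tool_pos: [0.4256, -0.0875, 0.0114]
tool_rot: [3.141, -0.05, 0.002]
contact_force: [0.0, -0.2, -0.6]
opening: -0.0001
grip_force: 0.0
```

Run:
```python
from h import *
goj(-111,-32,10)
```

```text
target [ 0.4321 -0.0859]
t 16.68 pos [ 0.4256 -0.0875  0.0114] yaw -1.82 tilt 0.07 F [ 0.  -0.2 -0.6] open -0.0001
shift shares [ 0.129 -0.035  0.029] norm 0.14 turn z shares 0.01
now jig mm -117.4 -33.8
```

>>> play_rows(
  series=[
    [0,[0.04,-0.02,0],[0,0,0]],
    [0,[0.04,0,0],[0,0,0]],
    [0,[0.02,0,0],[0,0,0]],
    [0,[0,0,0],[0,0,0]],
  ],
)

```text
t: 17.18
tool_pos: [0.4299, -0.0864, 0.0108]
tool_rot: [-3.141, 0.05, -0.0]
contact_force: [-1.2, 0.3, 0.5]
opening: -0.0002
grip_force: 0.5
```

>>> play_rows(
  series=[
    [0,[0.01,0,0],[0,0,0]],
    [0,[0.01,0,0],[0,0,0]],
    [0,[0,0,0],[0,0,0]],
  ],
)

```text
t: 17.55
tool_pos: [0.4309, -0.0865, 0.0108]
tool_rot: [-3.141, 0.05, -0.0]
contact_force: [-0.4, -0.3, 0.9]
opening: 0.0001
grip_force: 0.4
```

>>> play_rows(
  series=[
    [0,[0.01,0,0],[0,0,0]],
    [0,[0.01,0,0],[0,0,0]],
    [0,[0,0,0],[0,0,0]],
  ],
)

```text
t: 17.92
tool_pos: [0.4315, -0.0865, 0.0107]
tool_rot: [-3.141, 0.05, 0.001]
contact_force: [-2.8, -0.0, 2.4]
opening: -0.0002
grip_force: 1.5
```

>>> play_rows(
  series=[
    [0,[0.01,0,0],[0,0,0]],
    [0,[0,0,0],[0,0,0]],
  ],
)

```text
t: 18.18
tool_pos: [0.4316, -0.0865, 0.0107]
tool_rot: [-3.141, 0.05, 0.003]
contact_force: [-5.7, 0.4, 3.4]
opening: -0.0004
grip_force: 2.7
```

Run:
```python
from h import *
goj(-111,-32,10)
c,K,D,T=cam("wrist"); cv2.imwrite("pics/w9.png",c); np.savez("w9.npz",c=c,K=K,D=D,T=T)
f="w9.npz"
g=c.min(2); print(g[100,200:420:6]); print(g[:200:6,300])
```

```text
target [ 0.4321 -0.0859]
t 18.18 pos [ 0.4316 -0.0865  0.0107] yaw -1.82 tilt 0.12 F [-5.7  0.4  3.4] open -0.0004
shift shares [ 0.01  -0.012  0.013] norm 0.02 turn z shares 0.01
now jig mm -111.5 -32.6
[195 211 220 224 179  74  76 218 235 241 242 242 242 242 242 243 243 243
 242 243 242 243 242 242 242 242 242 242 242 242 241 241 200 109 107 107
 103]
[ 54  57  89 141 241 242 241 241 242 242 241 242 243 243 243 242 243 243
 243 243 243 243 242 243 243 242 242 242 221 218 217 215 214 209]
```

>>> play_rows(
  series=[
    [0,[-0.3,0,0],[0,0,0]],
    [0,[-0.1,0,-0.8],[0,0,0]],
    [0.4,[0,0,-1],[0,0,0]],
    [0.6,[0,0,-0.7],[0,0,0]],
    [0.72,[0,0,0],[0,0,0]],
  ],
)

```text
t: 18.85
tool_pos: [0.4153, -0.0869, 0.1399]
tool_rot: [3.138, -0.05, 0.014]
contact_force: [0.7, 0.0, -1.2]
opening: 0.0545
grip_force: 0.0
```

Run:
```python
from h import *
go(.4795,.154,.1,-8)
c,K,D,T=cam("wrist"); cv2.imwrite("pics/w10.png",c); np.savez("w10.npz",c=c,K=K,D=D,T=T)
h=cv2.cvtColor(c,cv2.COLOR_BGR2HSV); m=(c.min(2)>150).astype(np.uint8)*255
for k in cv2.findContours(m,0,1)[0]:
    if cv2.contourArea(k)>800:
        P=(cast(k.reshape(-1,2),.016,K,D,T)[:,:2]-C)*1000
        r=cv2.minAreaRect(np.c_[P@EX,P@EY].astype(np.float32)); print(np.round(r[0],1),np.round(r[1],1),round(r[2],1),cv2.boundingRect(k))
```

```text
t 18.85 pos [ 0.4153 -0.0869  0.1399] yaw -1.83 tilt 0.55 F [ 0.7  0.  -1.2] open 0.0545
shift shares [ 1.122 -4.859  0.795] norm 5.05 turn z shares 0.771
[-353.7 -182.1] [65.2 52.4] 2.7 (424, 358, 45, 42)
[-284.6  -81.4] [105.3  45.1] 6.4 (337, 287, 48, 82)
[-251.8  218. ] [151.2 365.8] 35.0 (0, 252, 243, 148)
[-208.2 -236.6] [251.2 162.4] 58.1 (388, 239, 252, 132)
[-71.2 205.7] [46.5 73.7] 83.8 (0, 75, 65, 94)
[-66.9   9.8] [112.9  14.1] 0.1 (251, 41, 24, 142)
[-50.8 -32.6] [98.9 63.6] 0.1 (273, 28, 84, 129)
[ 10.4 -60.3] [ 13.7 104.7] 0.3 (282, 1, 140, 21)
[   5.4 -240.6] [31.1 20.9] 1.4 (570, 0, 32, 45)
```

Run:
```python
from h import *
for i in range(3): cam("wrist")
c,K,D,T=cam("wrist"); np.savez("w10.npz",c=c,K=K,D=D,T=T)
go(.4795,.154,.1,-8)
f="w10.npz"
edge(f,.016,rows=range(50,145),lo=340,hi=370,pol=-1)
edge(f,.016,cols=range(285,345),lo=145,hi=170,pol=-1)
edge(f,.016,cols=range(285,345),lo=24,hi=36,pol=1)
edge(f,.036,cols=range(300,410),lo=12,hi=28,pol=-1)
edge(f,.036,rows=range(60,160),lo=255,hi=275,pol=-1)
m=(c.min(2)>150).astype(np.uint8)*255
for k in cv2.findContours(m,0,1)[0]:
    if cv2.boundingRect(k)[0]==0 and 2000<cv2.contourArea(k)<8000: 
        r=cv2.minAreaRect((cast(k.reshape(-1,2),.01,K,D,T)[:,:2]*1000).astype(np.float32)); print(np.round(r[0],1),np.round(r[1],1),round(r[2],1),cv2.boundingRect(k))
```

```text
t 19.1 pos [ 0.4114 -0.0855  0.134 ] yaw -1.83 tilt 0.17 F [ 0.2  0.1 -0.8] open 0.0614
shift shares [ 1.209 -4.83   0.682] norm 5.03 turn z shares 0.771
y=-63.91 at -56, slope -0.12 deg rms 0.07 n92 px~[357.  97.]
x=-99.99 at -30, slope -0.10 deg rms 0.04 n60 px~[314. 151.]
 ** On entry to DLASCL parameter number  4 had an illegal value
 ** On entry to DLASCL parameter number  4 had an illegal value
 ** On entry to DLASCL parameter number  4 had an illegal value
 ** On entry to DLASCL parameter number  4 had an illegal value
 ** On entry to DLASCL parameter number  5 had an illegal value
 ** On entry to DLASCL parameter number  4 had an illegal valueh.py:37: RuntimeWarning: invalid value encountered in scalar divide
  k=int(dd.argmax()); s=slice(max(0,k-2),k+3); w=np.clip(dd[s],0,None); u=lo+max(0,k-2)+(w*np.arange(len(w))).sum()/w.sum()+.5
Traceback (most recent call last):
  File "h.py", line 42, in edge
    q=np.polyfit(a,b,1); r=b-np.polyval(q,a); m=np.abs(r)<1.5*max(r.std(),.2); a,b=a[m],b[m]
numpy.linalg.LinAlgError: SVD did not converge in Linear Least Squares
```

>>> play_rows(
  series=[
    [0.72,[0.24,-0.96,0.06],[0,0,0]],
    [0.72,[0.24,-0.96,0.06],[0,0,0]],
    [0.72,[0.24,-0.96,0.06],[0,0,0]],
    [0.72,[0.24,-0.96,0.06],[0,0,0]],
    [0.72,[0.24,-0.96,0.06],[0,0,0]],
    [0.72,[0,0,0],[0,0,0.77]],
    [0.72,[0,0,0],[0,0,0]],
    [0.72,[0,0,0],[0,0,0]],
  ],
)

```text
t: 20.1
tool_pos: [0.4795, 0.1516, 0.1199]
tool_rot: [3.134, -0.218, -0.002]
contact_force: [0.2, 0.2, 0.6]
opening: 0.0615
grip_force: 0.0
```

Run:
```python
from h import *
c,K,D,T=cam("wrist"); cv2.imwrite("pics/w11.png",c)
m=((cv2.cvtColor(c,cv2.COLOR_BGR2HSV)[...,1]<110)&(c.min(2)>90)).astype(np.uint8)*255
for k in cv2.findContours(m,0,1)[0]:
    if cv2.contourArea(k)>1500:
        r=cv2.minAreaRect((cast(k.reshape(-1,2),.01,K,D,T)[:,:2]*1000).astype(np.float32)); print(np.round(r[0],1),np.round(r[1],1),round(r[2],1),cv2.boundingRect(k))
go(.4795,.154,.1,-8)
```

```text
[322.3 174.9] [147.8  63.5] 89.9 (240, 308, 150, 63)
[346.3 489.1] [ 37.8 124.6] 62.0 (0, 300, 35, 88)
[305.6 -95.1] [273.9 133.8] 46.8 (442, 274, 198, 126)
[378.6 455.9] [ 28.8 166.3] 77.4 (1, 252, 61, 132)
[420.5 407. ] [ 58.6 241.9] 82.6 (0, 160, 106, 219)
[479.6 156.1] [48.1 75.9] 81.8 (282, 146, 60, 87)
[484.1 -77.5] [161.   77.8] 10.3 (545, 49, 95, 183)
t 20.15 pos [0.4796 0.1515 0.1202] yaw -7.98 tilt 0.05 F [-0.3  0.4 -0. ] open 0.0617
shift shares [-0.009 -0.049  0.404] norm 0.41 turn z shares 0.002
```

>>> play_rows(
  series=[
    [0.66,[-0.01,-0.09,0.9],[0,0,0]],
    [0.66,[0,0,0.9],[0,0,0]],
    [0.66,[0,0,0.3],[0,0,0]],
    [0.66,[0,0,0.16],[0,0,0]],
    [0.66,[0,0,0],[0,0,0]],
    [0.66,[0,0,0],[0,0,0]],
  ],
)

```text
t: 20.9
tool_pos: [0.4816, 0.1568, 0.0095]
tool_rot: [-3.133, 0.219, -0.005]
contact_force: [0.1, -0.3, 0.2]
opening: 0.0566
grip_force: 0.0
```

>>> play_rows(
  series=[
    [0.66,[0,0,0.06],[0,0,0]],
    [0.66,[0,0,0.04],[0,0,0]],
    [0.66,[0,0,0],[0,0,0]],
  ],
)

```text
t: 21.28
tool_pos: [0.4799, 0.1566, 0.0027]
tool_rot: [3.134, -0.219, -0.001]
contact_force: [0.8, -0.4, -0.5]
opening: 0.0563
grip_force: 0.0
```

>>> play_rows(
  series=[
    [0.66,[0,0,0.05],[0,0,0]],
    [0.66,[0,0,0],[0,0,0]],
    [0.45,[0,0,0],[0,0,0]],
    [0.45,[0,0,0],[0,0,0]],
    [0.45,[0,0,0],[0,0,0]],
  ],
  force=40,
)

```text
t: 21.9
tool_pos: [0.4804, 0.1566, 0.0005]
tool_rot: [-3.134, 0.219, -0.001]
contact_force: [0.8, 0.4, 0.5]
opening: 0.0466
grip_force: 41.4
```

>>> play_rows(
  series=[
    [0.45,[0,0,-0.3],[0,0,0]],
    [0.45,[0,0,-0.8],[0,0,0]],
    [0.45,[0,0,-0.9],[0,0,0]],
    [0.45,[0,0,0],[0,0,-0.78]],
    [0.45,[0,0,0],[0,0,0]],
  ],
)

```text
t: 22.52
tool_pos: [0.4804, 0.1567, 0.1015]
tool_rot: [-3.141, 0.05, -0.002]
contact_force: [-0.2, 0.5, -0.7]
opening: 0.0468
grip_force: 41.5
```

```bash
python3 -c "
from h import *
goj(-44,-55,60)"
```

```text
target [ 0.4983 -0.1111]
t 22.52 pos [0.4804 0.1567 0.1015] yaw -1.82 tilt 0.09 F [-0.2  0.5 -0.7] open 0.0468
shift shares [0.527 5.342 0.829] norm 5.43 turn z shares 0.01
now jig mm -70.8 212.0
```

>>> play_rows(
  series=[
    [0.45,[0.1,0.9,0],[0,0,0]],
    [0.45,[0.1,0.95,0],[0,0,0]],
    [0.45,[0.1,0.95,0],[0,0,0]],
    [0.45,[0.1,0.95,0],[0,0,0]],
    [0.45,[0.1,0.9,0],[0,0,0]],
    [0.45,[0.03,0.69,0],[0,0,0]],
    [0.45,[0,0,0.8],[0,0,0]],
    [0.45,[0,0,0],[0,0,0]],
  ],
)

```text
t: 23.52
tool_pos: [0.4947, -0.1101, 0.0563]
tool_rot: [-3.138, 0.052, 0.014]
contact_force: [-0.1, 0.3, -1.5]
opening: 0.0466
grip_force: 41.6
```

Run:
```python
from h import *
goj(-44,-55,16.5)
c,K,D,T=cam("wrist"); cv2.imwrite("pics/w12.png",c)
```

```text
target [ 0.4983 -0.1111]
t 23.52 pos [ 0.4947 -0.1101  0.0563] yaw -1.89 tilt 0.55 F [-0.1  0.3 -1.5] open 0.0466
shift shares [0.079 0.02  0.796] norm 0.8 turn z shares 0.001
now jig mm -47.6 -54.1
```

View pics/w12.png

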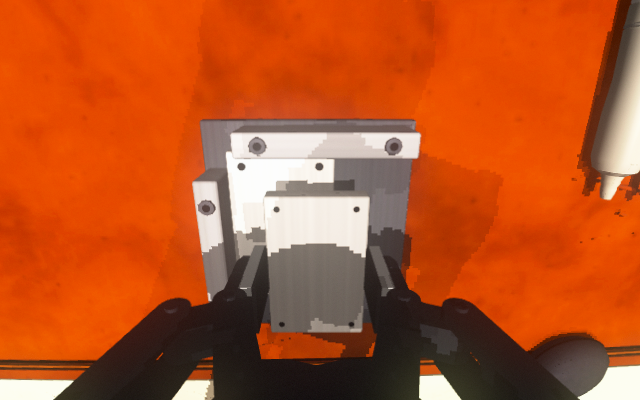

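The small plate is held square at (264–370, 195–332) above the seated large plate (228–333, 155 on). The left finger is clear of the fence, so I lower it.

>>> play_rows(
  series=[
    [0.45,[0.02,0.02,0.4],[0,0,0]],
    [0.45,[0,0,0.2],[0,0,0]],
    [0.45,[0,0,0.06],[0,0,0]],
    [0.45,[0,0,0],[0,0,0]],
  ],
)

```text
t: 24.08
tool_pos: [0.4997, -0.112, 0.0278]
tool_rot: [3.141, -0.048, 0.001]
contact_force: [-0.8, 0.2, -0.1]
opening: 0.0466
grip_force: 41.7
```

>>> play_rows(
  series=[
    [0.45,[0,0,0.04],[0,0,0]],
    [0.45,[0,0,0.02],[0,0,0]],
    [0.45,[0,0,0],[0,0,0]],
  ],
)

```text
t: 24.45
tool_pos: [0.4994, -0.1121, 0.0244]
tool_rot: [-3.141, 0.048, -0.0]
contact_force: [-0.1, 0.1, -1.0]
opening: 0.0467
grip_force: 41.7
```

>>> play_rows(
  series=[
    [0.45,[0,0,0.06],[0,0,0]],
    [0.45,[0,0,0.04],[0,0,0]],
    [0.45,[0,0,0.03],[0,0,0]],
    [0.45,[0,0,0.02],[0,0,0]],
    [0.45,[0,0,0],[0,0,0]],
  ],
)

```text
t: 25.08
tool_pos: [0.4993, -0.1121, 0.0167]
tool_rot: [-3.141, 0.048, 0.0]
contact_force: [-0.1, -0.0, -1.1]
opening: 0.0465
grip_force: 41.7
```

>>> play_rows(
  series=[
    [0.45,[0,0,0.01],[0,0,0]],
    [0.45,[0,0,0.01],[0,0,0]],
    [0.45,[0,0,0],[0,0,0]],
  ],
)

```text
t: 25.45
tool_pos: [0.4995, -0.1122, 0.0165]
tool_rot: [-3.141, 0.048, 0.0]
contact_force: [-4.0, 0.3, 5.8]
opening: 0.0467
grip_force: 42.3
```

>>> play_rows(
  series=[
    [0.65,[0,0,0],[0,0,0]],
    [0.65,[0,0,0],[0,0,0]],
    [0.65,[0,0,-0.3],[0,0,0]],
    [0.4,[0,0,-0.8],[0,0,0]],
    [0,[0,0.5,-0.2],[0,0,0]],
    [0,[0,0.5,0],[0,0,0]],
    [0,[0,0,0],[0,0,0]],
    [0,[0,0,0],[0,0,0]],
  ],
)

```text
t: 26.45
tool_pos: [0.4978, -0.1617, 0.081]
tool_rot: [-3.141, 0.048, -0.0]
contact_force: [-0.4, -0.4, -0.9]
opening: -0.0
grip_force: 0.0
```

```bash
cat >> h.py <<'E'
def rects(f,z):
    d=np.load(f); c,K,D,T=[d[k] for k in("c","K","D","T")]
    m=(c.min(2)>150).astype(np.uint8)*255
    for k in cv2.findContours(m,0,1)[0]:
        if cv2.contourArea(k)>1500:
            P=(cast(k.reshape(-1,2),z,K,D,T)[:,:2]-C)*1000
            r=cv2.minAreaRect(np.c_[P@EX,P@EY].astype(np.float32)); print(np.round(r[0],1),np.round(r[1],1),round(r[2],1),cv2.boundingRect(k))
E
python3 - <<'E'
from h import *
goj(-43,-105,20)
c,K,D,T=cam("wrist"); cv2.imwrite("pics/w13.png",c); np.savez("w13.npz",c=c,K=K,D=D,T=T)
rects("w13.npz",.026)
px=cv2.projectPoints(np.array([np.r_[C+EX*x/1000+EY*y/1000,.026] for x,y in [(-4,-32),(-4,-80),(-80,-80),(-80,-32)]]),cv2.Rodrigues(T[:3,:3].T)[0],-T[:3,:3].T@T[:3,3],K,D)[0].reshape(-1,2); print(px.round(0).tolist())
g=c.min(2); x0,x1=int(px[0,0])-30,int(px[1,0])+30; r=int(px[0,1])+25; print(r,x0,g[r,x0:x1:3])
E
```

```text
target [ 0.4976 -0.1611]
t 26.45 pos [ 0.4978 -0.1617  0.081 ] yaw -1.76 tilt 0.02 F [-0.4 -0.4 -0.9] open -0.0
shift shares [-0.004 -0.011  1.221] norm 1.22 turn z shares 0.017
now jig mm -42.8 -105.6
[-196.7  117.6] [ 43.3 123.2] 3.2 (0, 362, 120, 38)
[-151.6 -316.1] [155.5 100.5] 20.2 (517, 240, 123, 154)
[-70.6  12.4] [ 13.5 109.2] 90.0 (127, 178, 45, 138)
[-40.5 -55.8] [102.  104.5] 89.9 (156, 135, 164, 145)
[  36.4 -288.1] [42.  29.5] 17.7 (592, 57, 48, 72)
[  28.3 -233.3] [78.4 19.8] 0.4 (503, 39, 52, 133)
[[201.0, 160.0], [277.0, 160.0], [281.0, 264.0], [214.0, 264.0]]
184 171 [233 231 234 234 234 235 236 238 237 239 235 202 233 236 233 233 237 235
 236 238 237 238 241 236 237 239 239 240 240 240 240 242 238 239 239 191
  64 100 112 111 108 110 108 110  88]
```

Run:
```python
from h import *
edge("w13.npz",.026,rows=range(170,235),lo=266,hi=290,pol=-1)
edge("w13.npz",.026,rows=range(170,250),lo=196,hi=216)
edge("w13.npz",.026,cols=range(215,265),lo=150,hi=172)
```

```text
y=-79.37 at -31, slope 0.30 deg rms 0.08 n60 px~[277. 202.]
y=-31.89 at -40, slope 0.06 deg rms 0.11 n74 px~[208. 210.]
x=-4.65 at -56, slope 4.29 deg rms 0.28 n30 px~[240. 161.]
```

>>> play_rows(
  series=[
    [0,[0,0,0.6],[0,0,0]],
    [0,[0,0,0.4],[0,0,0]],
    [0,[0,0,0.2],[0,0,0]],
    [0,[0,-0.06,0],[0,0,0]],
    [0,[0,-0.06,0],[0,0,0]],
    [0,[0,-0.06,0],[0,0,0]],
    [0,[0,-0.04,0],[0,0,0]],
    [0,[0,0,0],[0,0,0]],
  ],
)

```text
t: 27.5
tool_pos: [0.4984, -0.151, 0.0211]
tool_rot: [3.141, -0.048, 0.001]
contact_force: [0.5, -0.8, 0.6]
opening: -0.0002
grip_force: 0.0
```

>>> play_rows(
  series=[
    [0,[0,-0.08,0.02],[0,0,0]],
    [0,[0,-0.07,0],[0,0,0]],
    [0,[0,-0.07,0],[0,0,0]],
    [0,[0,-0.07,0],[0,0,0]],
    [0,[0,-0.07,0],[0,0,0]],
    [0,[0,-0.07,0],[0,0,0]],
    [0,[0,-0.07,0],[0,0,0]],
    [0,[0,-0.07,0],[0,0,0]],
  ],
)

```text
t: 28.5
tool_pos: [0.4991, -0.1224, 0.0198]
tool_rot: [-3.141, 0.048, -0.0]
contact_force: [-0.1, -0.4, -1.0]
opening: -0.0004
grip_force: 0.2
```

Run:
```python
from h import *
goj(-43,-55.1,20)
c,K,D,T=cam("wrist"); cv2.imwrite("pics/w14.png",c); np.savez("w14.npz",c=c,K=K,D=D,T=T)
px=cv2.projectPoints(np.array([np.r_[C+EX*x/1000+EY*y/1000,.026] for x,y in [(-5,-15),(-5,-60),(-30,-15),(-30,-60)]]),cv2.Rodrigues(T[:3,:3].T)[0],-T[:3,:3].T@T[:3,3],K,D)[0].reshape(-1,2); print(px.round(0).tolist())
g=c.min(2); r=int(px[0,1])+25; print(r,[(x,g[r,x]) for x in range(130,330,3)])
```

```text
target [ 0.4993 -0.1112]
t 28.5 pos [ 0.4991 -0.1224  0.0198] yaw -1.75 tilt 0.0 F [-0.1 -0.4 -1. ] open -0.0004
shift shares [-0.003 -0.223 -0.004] norm 0.22 turn z shares 0.018
now jig mm -42.8 -66.2
[[204.0, 192.0], [303.0, 192.0], [210.0, 241.0], [304.0, 242.0]]
217 [(130, np.uint8(3)), (133, np.uint8(5)), (136, np.uint8(165)), (139, np.uint8(202)), (142, np.uint8(200)), (145, np.uint8(201)), (148, np.uint8(207)), (151, np.uint8(208)), (154, np.uint8(206)), (157, np.uint8(207)), (160, np.uint8(197)), (163, np.uint8(191)), (166, np.uint8(103)), (169, np.uint8(78)), (172, np.uint8(78)), (175, np.uint8(78)), (178, np.uint8(80)), (181, np.uint8(82)), (184, np.uint8(83)), (187, np.uint8(199)), (190, np.uint8(234)), (193, np.uint8(250)), (196, np.uint8(250)), (199, np.uint8(249)), (202, np.uint8(248)), (205, np.uint8(249)), (208, np.uint8(249)), (211, np.uint8(248)), (214, np.uint8(248)), (217, np.uint8(248)), (220, np.uint8(250)), (223, np.uint8(250)), (226, np.uint8(248)), (229, np.uint8(250)), (232, np.uint8(250)), (235, np.uint8(250)), (238, np.uint8(250)), (241, np.uint8(251)), (244, np.uint8(252)), (247, np.uint8(251)), (250, np.uint8(250)), (253, np.uint8(250)), (256, np.uint8(250)), (259, np.uint8(251)), (262, np.uint8(250)), (265, np.uint8(251)), (268, np.uint8(251)), (271, np.uint8(251)), (274, np.uint8(235)), (277, np.uint8(235)), (280, np.uint8(235)), (283, np.uint8(239)), (286, np.uint8(235)), (289, np.uint8(234)), (292, np.uint8(235)), (295, np.uint8(234)), (298, np.uint8(233)), (301, np.uint8(179)), (304, np.uint8(236)), (307, np.uint8(239)), (310, np.uint8(237)), (313, np.uint8(128)), (316, np.uint8(112)), (319, np.uint8(111)), (322, np.uint8(112)), (325, np.uint8(110)), (328, np.uint8(110))]
```

>>> play_rows(
  series=[
    [0,[0,-0.06,0],[0,0,0]],
    [0,[0,-0.06,0],[0,0,0]],
    [0,[0,-0.04,0],[0,0,0]],
    [0,[0,-0.02,0],[0,0,0]],
    [0,[0,0,0],[0,0,0]],
  ],
)

```text
t: 29.18
tool_pos: [0.4993, -0.1135, 0.0198]
tool_rot: [-3.141, 0.048, 0.0]
contact_force: [0.6, -0.0, -0.1]
opening: -0.0006
grip_force: 0.0
```

>>> play_rows(
  series=[
    [0,[0,-0.015,0],[0,0,0]],
    [0,[0,-0.01,0],[0,0,0]],
    [0,[0,0,0],[0,0,0]],
  ],
)

```text
t: 29.55
tool_pos: [0.4994, -0.1124, 0.0198]
tool_rot: [-3.141, 0.048, 0.0]
contact_force: [-0.6, -0.3, 0.1]
opening: -0.0003
grip_force: 0.1
```

```bash
python3 -c "
from h import *
goj(-43,-55.1,20)"
```

```text
target [ 0.4993 -0.1112]
t 29.55 pos [ 0.4994 -0.1124  0.0198] yaw -1.76 tilt 0.0 F [-0.6 -0.3  0.1] open -0.0003
shift shares [-0.002 -0.023 -0.004] norm 0.02 turn z shares 0.018
now jig mm -42.9 -56.2
```

>>> play_rows(
  series=[
    [0,[0,-0.01,0],[0,0,0]],
    [0,[0,-0.01,0],[0,0,0]],
    [0,[0,0,0],[0,0,0]],
  ],
)

```text
t: 29.92
tool_pos: [0.4994, -0.1114, 0.0198]
tool_rot: [3.141, -0.048, -0.0]
contact_force: [-0.7, -1.8, 0.9]
opening: -0.0002
grip_force: 0.3
```

>>> play_rows(
  series=[
    [0,[0,-0.01,0],[0,0,0]],
    [0,[0,0,0],[0,0,0]],
  ],
)

```text
t: 30.18
tool_pos: [0.4994, -0.1113, 0.0198]
tool_rot: [3.14, -0.048, -0.0]
contact_force: [-0.4, -3.8, 0.5]
opening: -0.0
grip_force: 1.7
```

>>> play_rows(
  series=[
    [0,[0,0.3,0],[0,0,0]],
    [0,[0,0,-0.5],[0,0,0]],
    [0,[-0.2,0,-0.5],[0,0,0]],
    [0,[-0.6,-0.4,0],[0,0,0]],
    [0,[-0.44,-0.5,0],[0,0,0]],
    [0,[0,0,0],[0,0,0]],
    [0,[0,0,0],[0,0,0]],
  ],
)

```text
t: 31.05
tool_pos: [0.439, -0.0796, 0.0702]
tool_rot: [3.141, -0.048, 0.002]
contact_force: [0.0, -0.4, 0.3]
opening: -0.0001
grip_force: 0.0
```

Run:
```python
from h import *
goj(-105,-25,20)
c,K,D,T=cam("wrist"); cv2.imwrite("pics/w15.png",c); np.savez("w15.npz",c=c,K=K,D=D,T=T)
px=cv2.projectPoints(np.array([np.r_[C+EX*x/1000+EY*y/1000,.026] for x,y in [(-5,0),(-5,-48),(-81,-48),(-81,0)]]),cv2.Rodrigues(T[:3,:3].T)[0],-T[:3,:3].T@T[:3,3],K,D)[0].reshape(-1,2).round().astype(int); print(px.tolist())
a,b,cc,dd=px
for f in (lambda: edge("w15.npz",.026,rows=range(max(a[1],0)+15,cc[1]-15),lo=b[0]-12,hi=b[0]+10),lambda: edge("w15.npz",.026,cols=range(dd[0]+12,cc[0]-12),lo=cc[1]-10,hi=cc[1]+10)):
    f()
g=c.min(2); print(g[cc[1]-30,a[0]-20:b[0]+30:2]); print(g[cc[1]-15:cc[1]+15,(cc[0]+dd[0])//2])
```

```text
target [ 0.4383 -0.0791]
t 31.05 pos [ 0.439  -0.0796  0.0702] yaw -1.77 tilt 0.07 F [ 0.  -0.4  0.3] open -0.0001
shift shares [-0.016 -0.009  1.004] norm 1.0 turn z shares 0.016
now jig mm -104.3 -25.5
[[270, 55], [359, 56], [353, 189], [276, 188]]
y=-47.91 at -40, slope 0.83 deg rms 0.16 n80 px~[356. 122.]
x=-81.27 at -26, slope -0.51 deg rms 0.23 n34 px~[314. 190.]
[194 208 206 204 211 215 219 221 222 221 209 139  79 174 242 242 242 242
 241 241 243 243 243 242 241 242 243 243 234 218 225 225 222 219 219 220
 225 221 224 220 220 219 222 221 219 223 222 219 218 217 215 216 169 217
 214 213 217 222 218 215 216 216 220 214 139 101 100  95  97  96]
[212 212 211 210 210 210 209 210 208 207 207 207 205 207 183 191 210 208
 206 205 207 204 204 204 202 201 203 202 200 200]
```

>>> play_rows(
  series=[
    [0,[0,0,0.5],[0,0,0]],
    [0,[0,0,0.35],[0,0,0]],
    [0,[0,0,0.15],[0,0,0]],
    [0,[0.08,0,0],[0,0,0]],
    [0,[0.08,0,0],[0,0,0]],
    [0,[0.06,0,0],[0,0,0]],
    [0,[0.04,0,0],[0,0,0]],
    [0,[0,0,0],[0,0,0]],
  ],
)

```text
t: 32.1
tool_pos: [0.4517, -0.0794, 0.02]
tool_rot: [3.141, -0.048, 0.001]
contact_force: [-0.5, 1.8, 0.1]
opening: -0.0002
grip_force: 0.0
```

```bash
python3 -c "
from h import *
goj(-87.5,-25,20)"
```

```text
target [ 0.4558 -0.0797]
t 32.1 pos [ 0.4517 -0.0794  0.02  ] yaw -1.74 tilt 0.03 F [-0.5  1.8  0.1] open -0.0002
shift shares [0.083 0.003 0.001] norm 0.08 turn z shares 0.02
now jig mm -91.6 -24.9
```

>>> play_rows(
  series=[
    [0,[0.02,0,0],[0,0,0]],
    [0,[0.02,0,0],[0,0,0]],
    [0,[0.01,0,0],[0,0,0]],
    [0,[0,0,0],[0,0,0]],
  ],
)

```text
t: 32.6
tool_pos: [0.4539, -0.0794, 0.0198]
tool_rot: [-3.141, 0.048, -0.0]
contact_force: [0.6, 0.2, 0.5]
opening: -0.0001
grip_force: 0.2
```

>>> play_rows(
  series=[
    [0,[0.01,0,0],[0,0,0]],
    [0,[0.01,0,0],[0,0,0]],
    [0,[0,0,0],[0,0,0]],
  ],
)

```text
t: 32.98
tool_pos: [0.455, -0.0795, 0.0198]
tool_rot: [3.141, -0.048, 0.0]
contact_force: [-0.7, 0.6, 0.4]
opening: -0.0002
grip_force: 0.1
```

>>> play_rows(
  series=[
    [0,[0.01,0,0],[0,0,0]],
    [0,[0.01,0,0],[0,0,0]],
    [0,[0,0,0],[0,0,0]],
  ],
)

```text
t: 33.35
tool_pos: [0.4558, -0.0795, 0.0198]
tool_rot: [-3.141, 0.048, 0.001]
contact_force: [-1.2, 0.7, 1.2]
opening: -0.0002
grip_force: 0.7
```

>>> play_rows(
  series=[
    [0,[0.01,0,0],[0,0,0]],
    [0,[0,0,0],[0,0,0]],
  ],
)

```text
t: 33.6
tool_pos: [0.4558, -0.0795, 0.0197]
tool_rot: [-3.141, 0.048, 0.003]
contact_force: [-4.8, 0.2, 3.5]
opening: 0.0002
grip_force: 2.3
```

>>> play_rows(
  series=[
    [0,[-0.3,0,0],[0,0,0]],
    [0,[0,0,-0.8],[0,0,0]],
    [0,[-0.2,0.2,-0.8],[0,0,0]],
    [0,[-0.2,0.2,0],[0,0,0]],
    [0,[0,0,0],[0,0,0]],
    [0,[0,0,0],[0,0,0]],
  ],
)

```text
t: 34.35
tool_pos: [0.4201, -0.098, 0.0983]
tool_rot: [-3.14, 0.049, 0.003]
contact_force: [0.2, -0.2, -0.4]
opening: -0.0001
grip_force: 0.0
```

Run:
```python
from h import *
goj(-100,-40,100)
c,K,D,T=cam("wrist"); cv2.imwrite("pics/w16.png",c); np.savez("w16.npz",c=c,K=K,D=D,T=T)
pj=lambda L,z: cv2.projectPoints(np.array([np.r_[C+EX*x/1000+EY*y/1000,z] for x,y in L]),cv2.Rodrigues(T[:3,:3].T)[0],-T[:3,:3].T@T[:3,3],K,D)[0].reshape(-1,2).round().astype(int)
for L,W,z in((76,48,.026),(100,64,.016)):
    a,b,cc,dd=pj([(0,0),(0,-W),(-L,-W),(-L,0)],z); print(a,b,cc,dd)
    edge("w16.npz",z,rows=range(max(a[1],0)+12,cc[1]-8),lo=b[0]-8,hi=b[0]+8)
    edge("w16.npz",z,cols=range(dd[0]+8,cc[0]-8),lo=cc[1]-7,hi=cc[1]+7)
g=c.min(2); a,b,cc,dd=pj([(0,0),(0,-48),(-76,-48),(-76,0)],.026)
for r in (a[1]+20,(a[1]+cc[1])//2,cc[1]-12): print(r,b[0]-10,g[r,b[0]-10:b[0]+10])
for q in (dd[0]+12,cc[0]-12): print(q,cc[1]-10,g[cc[1]-10:cc[1]+10,q])
```

```text
target [ 0.4428 -0.0943]
t 34.35 pos [ 0.4201 -0.098   0.0983] yaw -1.78 tilt 0.13 F [ 0.2 -0.2 -0.4] open -0.0001
shift shares [ 0.453 -0.09  -0.035] norm 0.46 turn z shares 0.016
now jig mm -122.6 -44.5
[244  18] [323  18] [322 143] [251 143]
y=-47.85 at -41, slope 0.04 deg rms 0.15 n72 px~[323.  82.]
x=-76.15 at -25, slope -2.55 deg rms 0.22 n36 px~[286. 142.]
[247  21] [348  21] [343 173] [256 173]
y=-63.91 at -48, slope -0.13 deg rms 0.08 n132 px~[346.  98.]
x=-99.93 at -31, slope -0.16 deg rms 0.02 n71 px~[299. 173.]
38 313 [243 242 242 242 242 242 242 242 242 231 204 231 242 242 242 241 242 216
 122  98]
80 313 [242 242 242 242 242 243 241 242 242 218 145 198 242 242 242 242 242 242
 242 242]
131 313 [242 242 241 242 241 242 241 242 237 199 215 241 241 242 242 241 241 241
 239 228]
263 133 [242 236 234 242 241 242 241 241 242 226 161 211 242 241 242 241 241 240
 242 241]
310 133 [242 242 242 241 242 242 241 242 242 231 212 232 241 242 242 241 241 241
 241 241]
```

```bash
python3 -c "
from h import *
print(ctrl.finish_job())"
```

```text
the job is handed in; nothing more can be done
None
```

I handed the job in at about 34 s of the 72 s allowed. Both plates sit square in the corner against both fences, each measured within about 0.5 mm of flush. The highest tool force I read while pushing was about 6 N, and the arm kept clear of the tub and tin; the station gave no verdict.

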